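Stow the pump bottle in its bay and shut the keeper bar

TASK

The bench trolley is about to be rolled on, so stow the full alcohol bottle: with the fingertips low on its body, gently slide the tall slim pump bottle over the bench top into the open-fronted sheet-metal bay until it stands home at the bay's back wall, keeping it upright and never lifting or carrying it. Then push the bay's swinging keeper bar fully shut across the front, and leave everything else where it stands.

Things in the scene. Friction and masses are not known exactly. Their poses are not given: they have to be found in the camera images.
- bottle: tall slim white pump bottle, 206 mm high: an upright cylinder 52 mm across up to 140 mm, then a 26 mm neck and grey pump head, its spout reaching 36 mm from the axis along its own x, 202 mm up. 0.2 to 0.4 kg. Slides on the bench; pushed much above 30 mm from the foot it may tip. Origin: centre of its foot, z up.
- bay: bare sheet-metal bottle bay screwed to the bench, open at front and top, no floor. Origin: on the bench, where the centre of the bottle's foot belongs when home. x points into the bay (away from the robot), y to the left, z up. Back wall's inner face at x = +27 mm, 90 mm high; side walls' inner faces at y = +-33 mm, 3 mm thick, 75 mm high, from the back to x = -36 mm.
- bay_mouth (a point): middle of the bay's mouth on the bench top, between the front edges of its side walls (bay frame x = -36 mm, y = 0). From these edges low lead-in lips, 20 mm high, flare out to x = -58 mm, y = +-49 mm.
- keeper (a joint): angle of the steel keeper bar about its upright pin at the bay's left front edge: 0 = shut, across the mouth along the bay's -y; grows as it opens, pi/2 = straight out of the bay along its -x, more = further to the left, at most 2.3. Starts at 1.7 to 2.1, stays where left, moves with 0.5 N at its tip. To shut, push from its left (outer) side to the right, then inwards.
- keeper_pin (a point): hinge axis of the keeper bar, at the bar's height: bay frame x = -43 mm, y = +42 mm, 32 mm above the bench. The hinge barrel is 11 mm across and reaches from 22 to 49 mm above the bench.
- keeper_tip (a point): centre of the 14 mm rubber ball at the free end of the keeper bar, 88 mm from the pin; the bar is a 7 mm round steel rod whose centre line lies 32 mm above the bench at every angle.
- duster: bystander: metal air duster can 65 mm across, 220 mm high with black trigger, standing just right of the bay. Origin: centre of its foot. Leave it alone.
- tub: bystander: wipes tub 76 mm across, 104 mm high, standing left of the bay. Origin: centre of its foot. Leave it alone.
- reel: bystander: flat red launch-fibre reel 150 mm across, 30 mm high, lying on the left. Origin: centre of its underside. Leave it alone.
- cleaver: bystander: fibre cleaver 80 x 62 x 38 mm, on the right. Origin: centre of its underside. Leave it alone.
- pen: bystander: pen-type connector cleaner 146 mm long, 24 mm thick, lying on the left. Origin: under its middle. Leave it alone.
- cassette: bystander: connector cleaning cassette 125 x 80 x 30 mm, lying on the right. Origin: centre of its underside. Leave it alone.
- driver: bystander: screwdriver lying at the far right side. Origin: under its middle. Leave it alone.

How it is judged:
By the outcome, as a careful person would: the job done as asked, in the order asked, and still so for the second after the job is handed in, with the robot touching nothing.
It also fails if it takes over 72 s, if anything falls off the work surface, if the arm or the gripper's body presses on something with over 40 N, if the wrist force passes 120 N, or if a joint passes its speed limit or range.

ROBOT

A 6-joint arm with a two-finger parallel gripper is mounted at the origin on the work surface. World frame = base frame: x ahead of the robot, y to its left, z up, the work surface at z = 0. Lengths are in m, angles in rad, forces in N, time in s.
With the tool pointing down it reaches from about 0.4 to 0.925 m from the base axis. Payload 12.5 kg.
Tool frame: the origin (TCP) lies at the very end of the fingers, on their centre line; the grasp point (between the pads) lies 19 mm behind it; z points along the fingers, y is the line along which they close (so a half turn about z gives the same grasp; the last joint's range is limited). The gripper opens to 95 mm and grips with 3 to 60 N. Pads are 20 mm wide; open, the fingers measure 119 mm over their backs; the gripper's body (75 mm by 180 mm) begins 59 mm behind the grasp point.
Start: joints at [1.166, 0.491, 1.559, -0, 1.092, -0.106], TCP at [0.184, 0.597, 0.215] pointing down, gripper open.
Joint ranges: [-3.1, 3.1], [-0.84, 2.19], [0.05, 2.79], [-1.13, 4.28], [0.06, 2.93], [-2.69, 2.69]. Speed limits (rad/s): [2.22, 2.22, 2.79, 3.14, 3.14, 3.14].

INTERFACE

Orientations are given as [roll, pitch, yaw] about the fixed x, y, z axes, in that order (R = Rz(yaw) Ry(pitch) Rx(roll)).
In Python, from plant import robot gives the robot as it stands.
- The arm moves only by the shell command python3 -m jog 'ROWS' [FORCE]. ROWS is JSON, a list that holds one entry, the list of rows, each a list of 7 numbers: the opening, from 0 (shut) to 1 (fully open), then the shift along the tool's x, y, z in cm, then the turn, a rotation vector about the tool's x, y, z in degrees. A call has 1 to 5 rows; each row is the pose to reach, as a shift and turn from the pose commanded when the call began, along the tool's axes at that moment; what a row does not reach only later rows make up. A row lasts 1/12 s, in which the tool goes at most 41.7 mm and 7.16 degrees, less where a joint would pass 70% of its speed; a pose out of reach is approached as far as the arm can. A call with a gripper value outside its range is refused whole. The fingers move at their own pace and stop on an object; FORCE is the grip in N (left out, the last holds). Time passes only in rows, so rows that repeat a pose let the fingers close. It gives the time, the measured TCP pose, the force, the opening and the grip force at its end, in the units of the state.
- robot.get_obs(): the state, without advancing time (a new reading comes with each control period).
- robot.snapshot(name): name is "side" or "top"; returns a dict with "frame" (384x512x3 uint8, blue, green, red), "camera_matrix" (3x3 intrinsics, pixels), "k1" (the pictures are not rectified: a ray, as slopes to the right and down, at radius r is drawn at 1 + k1 r^2 times it, then the intrinsics apply), "R" (3x3) and "t" (3): a world point X has camera coordinates R X + t. Camera axes: x right, y down, z forward; pixel columns grow to the right and rows downward; lengths in m; the calibration is good to about 2 mm. A picture is of the moment at which its call begins. There is no depth.
- robot.finish_job(): hands the job in; it is judged then, once.
The state is a dict: "time_s": time; "joints": joint angles; "dq": joint speeds; "tau": joint torques, N m; "position": TCP position; "tool_rot": TCP orientation; "ft_force": force on the tool from outside, world axes, zero at the start; "ft_torque": the same for the moment, N m; "width": finger opening in m; "grip_force": force on a finger pad.
Only numpy, scipy, OpenCV 4.12 (cv2) and the standard library are available. Lean on these libraries where they do the work, as an engineer would, in place of code of your own. Each camera call takes 0.05 s, during which the arm holds its last target. There are 200 camera calls.

## Working session

There is one attempt and no reset: what is moved stays moved. The work goes in short steps, Python scripts to look and compute and a shell command to move; the robot and the scene stay as the last step left them, time stands still between calls to the robot, and variables do not carry over. Pictures are saved under pics/ and viewed, at most 10 in all, crops included, and the job is handed in when it is done.

```bash
mkdir -p pics; ls
python3 - <<'E'
from plant import robot
import cv2
for n in("side","top"):
    s=robot.snapshot(n); cv2.imwrite(f"pics/{n}0.png",s["frame"]); print(n,s["camera_matrix"].tolist(),s["k1"],s["R"].round(4).tolist(),s["t"])
o=robot.get_obs(); print(o)
E
```

```text
pics
side [[372.9822336293117, 0.0, 253.41952462869062], [0.0, 372.9822336293117, 192.89776921211592], [0.0, 0.0, 1.0]] -0.09604104122517 [[0.9897, -0.1434, 0.0022], [-0.0955, -0.6702, -0.736], [0.107, 0.7282, -0.677]] [-0.5707545   0.053593    1.02919973]
top [[395.9728641602737, 0.0, 261.65886951708814], [0.0, 395.9728641602737, 198.810199779621], [0.0, 0.0, 1.0]] 0.04860556253846038 [[0.0275, -0.9996, -0.0048], [-0.9802, -0.026, -0.1962], [0.196, 0.0101, -0.9805]] [-0.05379586  0.57856573  1.05861584]
{'time_s': 0.1, 'joints': array([ 1.16642286e+00,  4.91541498e-01,  1.55937072e+00, -3.90046779e-05,
        1.09168593e+00, -1.05613341e-01]), 'dq': array([-0.00105187, -0.00079829, -0.00326807, -0.00042904,  0.00082538,
       -0.0007711 ]), 'tau': array([ 2.73419777e-03, -6.13625479e+01, -2.58604449e+01,  6.94565987e-02,
        4.69378126e-02, -2.12456638e-05]), 'position': array([0.18387489, 0.59712818, 0.21410008]), 'tool_rot': array([-3.14058912e+00, -7.15938278e-05,  2.84285049e+00]), 'ft_force': array([ 0.07456101, -0.23953567,  0.06984963]), 'ft_torque': array([ 0.03508513,  0.0017203 , -0.04045275]), 'grip_force': 0.0, 'width': 0.0948570227134188}
```

View pics/top0.png

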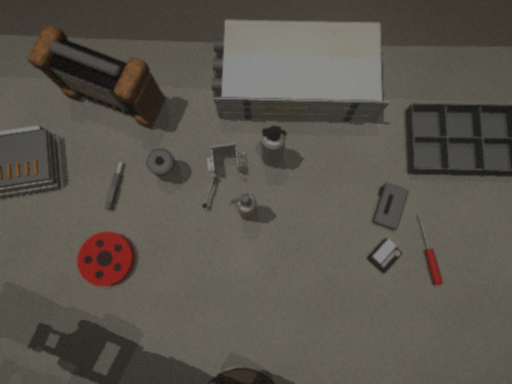

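View pics/side0.png

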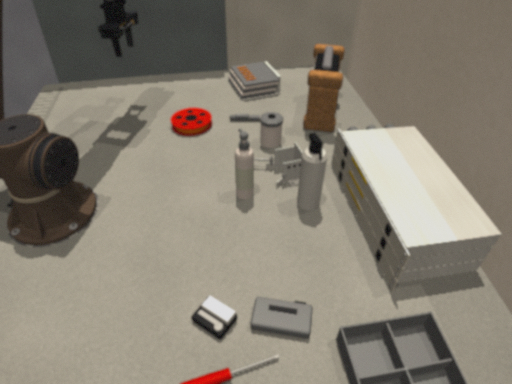

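The top view shows the bay at about (224,158), its keeper running to (206,206), the bottle at about (247,207), and the duster at (273,143). I'll enlarge both views and set up the ray helpers.

```bash
cat > h.py <<'E'
import numpy as np, cv2
from plant import robot
def snap(n): return robot.snapshot(n)
def ray(s,uv):
    K=s["camera_matrix"]; d=np.array([(uv[0]-K[0,2])/K[0,0],(uv[1]-K[1,2])/K[1,1]])
    x=d.copy()
    for _ in range(20): x=d/(1+s["k1"]*(x@x))
    R=np.array(s["R"]); return -R.T@s["t"], R.T@np.array([x[0],x[1],1])
def onz(s,uv,z):
    c,d=ray(s,uv); return c+d*(z-c[2])/d[2]
def proj(s,X):
    p=np.array(s["R"])@X+s["t"]; x=p[:2]/p[2]; x=x*(1+s["k1"]*(x@x)); K=s["camera_matrix"]
    return np.array([K[0,0]*x[0]+K[0,2],K[1,1]*x[1]+K[1,2]])
def tri(s1,u1,s2,u2):
    a,b=ray(s1,u1); c,d=ray(s2,u2); m=np.linalg.lstsq(np.c_[b,-d],c-a,rcond=None)[0]
    p,q=a+b*m[0],c+d*m[1]; return (p+q)/2,np.linalg.norm(p-q)
def crop(s,x0,y0,w,h,f): return cv2.resize(np.clip(s["frame"][y0:y0+h,x0:x0+w]*1.5,0,255).astype(np.uint8),None,fx=f,fy=f,interpolation=cv2.INTER_CUBIC)
E
python3 - <<'E'
from h import *
a=crop(snap("top"),190,125,110,100,7); b=crop(snap("side"),220,120,110,100,7)
cv2.imwrite("pics/ct.png",a[:600]); cv2.imwrite("pics/cs.png",b[:600])
E
```

```text
(no output)
```

View pics/ct.png

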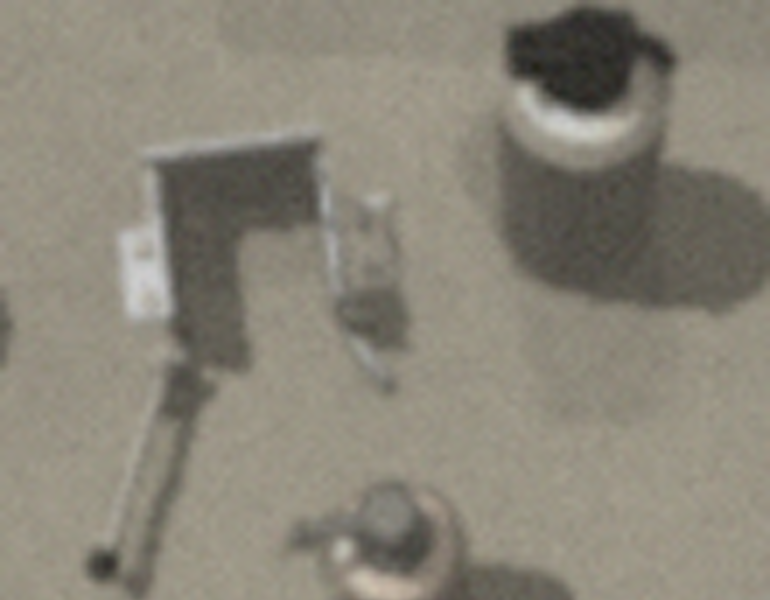

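View pics/cs.png

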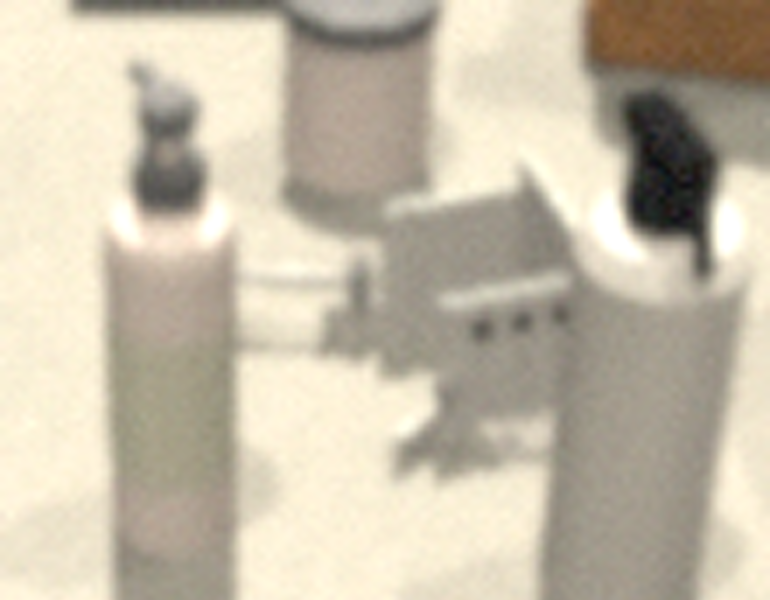

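Top crop: the bay's back wall top edge runs (147,155)–(318,133), the right wall's front top is at about (340,292), the right lip end at (388,385), the hinge at (185,372), the ball at (103,564), and the pump head at (388,512) with its spout tip at (298,535). Side crop: the bottle's body edges are x=110–237, shoulder y≈235.

Run:
```python
from h import *
t=snap("top"); s=snap("side"); np.set_printoptions(precision=4,suppress=True)
T=lambda x,y:((x+.5)/7-.5+190,(y+.5)/7-.5+125)
S=lambda x,y:((x+.5)/7-.5+220,(y+.5)/7-.5+120)
for n,p,z in[("backL",(147,155),.09),("backR",(318,133),.09),("LwF",(172,320),.075),("RwF",(340,292),.075),("lipR",(388,385),.02),("pin",(185,372),.045),("ball",(103,564),.032),("spout",(298,535),.202),("head",(390,505),.205),("neck",(398,545),.15)]:
    print(n,onz(t,T(*p),z))
print("head tri",tri(t,T(390,505),s,S(170,100)))
print("spout tri",tri(t,T(298,535),s,S(138,72)))
# bottle body: mask in both pictures
x=crop(t,190,125,110,100,7)[470:700]
y=crop(s,215,115,70,100,8)
h=600; 
out=np.zeros((600,800,3),np.uint8); o1=cv2.resize(t["frame"][190:230,225:275],None,fx=8,fy=8,interpolation=3); out[:320,:400]=o1
o2=cv2.resize(s["frame"][130:205,225:270],None,fx=8,fy=8,interpolation=3); out[:600,420:780]=o2
cv2.imwrite("pics/b.png",np.clip(out*1.3,0,255).astype(np.uint8))
```

```text
backL [0.7184 0.1088 0.09  ]
backR [0.7295 0.0407 0.09  ]
LwF [0.6545 0.0974 0.075 ]
RwF [0.6679 0.0305 0.075 ]
lipR [0.6437 0.0128 0.02  ]
pin [0.6407 0.0951 0.045 ]
ball [0.5619 0.1263 0.032 ]
spout [0.5435 0.0323 0.202 ]
head [0.5544 0.0004 0.205 ]
neck [ 0.5507 -0.0002  0.15  ]
head tri (array([0.5529, 0.0003, 0.2059]), np.float64(0.002573450178653256))
spout tri (array([0.5439, 0.0326, 0.1978]), np.float64(0.0008290869653985389))
```

View pics/b.png

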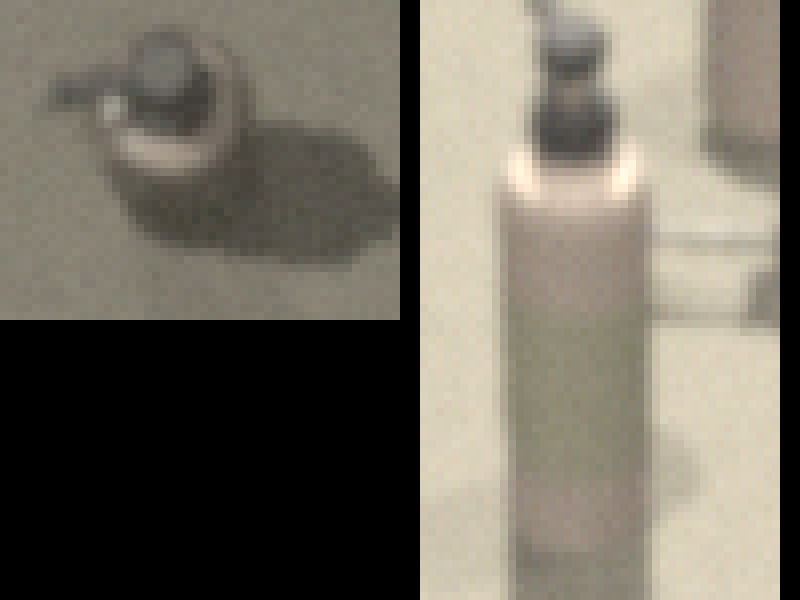

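The bottle stands at about (0.552, 0.000). The bay origin is about (0.696, 0.070) with yaw about 9.5°, and the keeper is at about 1.99 rad. I'll write the move calculator and locate the duster.

```bash
cat >> h.py <<'E'
from scipy.spatial.transform import Rotation as Ro
np.set_printoptions(precision=4,suppress=True)
O=np.array([.696,.070]); YAW=np.radians(9.5); ex=np.array([np.cos(YAW),np.sin(YAW)]); ey=np.array([-ex[1],ex[0]])
def bay(x,y): return O+x*ex+y*ey
def tobay(p): d=np.array(p)[:2]-O; return np.array([d@ex,d@ey])
def tool(h,b):
    h,b=np.radians([h,b]); z=np.array([np.cos(h)*np.cos(b),np.sin(h)*np.cos(b),-np.sin(b)]); y=np.array([-np.sin(h),np.cos(h),0]); return np.c_[np.cross(y,z),y,z]
def go(p,h,b,frm=None):
    "tool shift (cm) and turn (deg) from the present pose"
    if frm is None:
        o=robot.get_obs(); P=o["position"]; R=Ro.from_euler("xyz",o["tool_rot"]).as_matrix()
    else: P,R=np.array(frm[0]),tool(*frm[1:])
    T=tool(h,b); print("shift",(R.T@(np.array(p)-P)*100).round(2),"turn",np.degrees(Ro.from_matrix(R.T@T).as_rotvec()).round(1))
E
python3 - <<'E'
from h import *
t=snap("top")
print("shoulder",onz(t,(225+172/8,190+105/8),.14))
# duster: body mid-column at foot; visible front rim of foot
T=lambda x,y:((x+.5)/7-.5+190,(y+.5)/7-.5+125)
for c in[(580,285)]: print("duster front foot",onz(t,T(*c),0),"bay",tobay(onz(t,T(*c),0)))
print("duster top",tobay(onz(t,T(585,105),.19)))
b=np.array([.552,0]); print("bottle bay",tobay(b))
h=36;u=np.array([np.cos(np.radians(h)),np.sin(np.radians(h))])
p=b-u*.10; print(p); go([*p,.215],h,52); go([*p,.06],h,52)
E
```

```text
shoulder [0.5508 0.0001 0.14  ]
duster front foot [ 0.6951 -0.0672  0.    ] bay [-0.0235 -0.1352]
duster top [-0.0104 -0.1347]
bottle bay [-0.1536 -0.0453]
[ 0.4711 -0.0588]
shift [-46.75 -54.25  -0.04] turn [-17.6 -35.2 -51.1]
shift [-46.75 -54.24  15.46] turn [-17.6 -35.2 -51.1]
```

```bash
J="python3 -m jog"
python3 -m jog '[[[0.28,-11.7,-13.6,0,0,0,0],[0.28,-11.7,-13.6,0,0,0,0],[0.28,-11.7,-13.6,0,0,0,0],[0.28,-11.7,-13.6,0,0,0,0],[0.28,-11.7,-13.6,0,0,0,0]]]' 5
python3 -m jog '[[[0.28,-11.7,-13.6,0,0,0,0],[0.28,-11.7,-13.6,0,0,0,0],[0.28,-11.7,-13.6,0,0,0,0],[0.28,-11.7,-13.6,0,0,0,0],[0.28,-11.7,-13.6,0,0,0,0]]]'
python3 -m jog '[[[0.28,-11.7,-13.6,0,0,0,0],[0.28,-11.7,-13.6,0,0,0,0],[0.28,-11.7,-13.6,0,0,0,0],[0.28,-11.7,-13.6,0,0,0,0],[0.28,-11.7,-13.6,0,0,0,0]]]'
python3 -m jog '[[[0.28,-11.7,-13.6,0,0,0,0],[0.28,-11.7,-13.6,0,0,0,0],[0.28,-11.7,-13.6,0,0,0,0],[0.28,-11.7,-13.6,0,0,0,0],[0.28,-11.7,-13.6,0,0,0,0]]]'
python3 - <<'E'
from h import *
go([.4711,-.0588,.215],36,52)
E
```

```text
time_s: 0.77
position: [0.2565, 0.429, 0.2147]
tool_rot: [-3.14, 0.0, 2.841]
ft_force: [0.4, 1.2, 0.4]
width: 0.0672
grip_force: 0.0
time_s: 1.18
position: [0.3286, 0.2653, 0.2148]
tool_rot: [-3.141, 0.001, 2.841]
ft_force: [-0.6, 0.2, 0.1]
width: 0.034
grip_force: 0.0
time_s: 1.6
position: [0.4012, 0.1006, 0.2149]
tool_rot: [3.142, 0.001, 2.84]
ft_force: [-0.2, -0.1, 0.0]
width: 0.0262
grip_force: 0.0
time_s: 2.02
position: [0.4733, -0.0645, 0.2147]
tool_rot: [-3.141, 0.002, 2.84]
ft_force: [-0.5, 1.5, -0.3]
width: 0.0268
grip_force: 0.0
shift [ 0.38  0.48 -0.03] turn [-17.7 -35.1 -51.2]
```

Next, turn and tilt, then descend.

```bash
python3 -m jog '[[[0.28,0,0,0,-1.8,-3.5,-5.1],[0.28,0,0,0,-3.6,-7,-10.2],[0.28,0,0,0,-5.4,-10.5,-15.3],[0.28,0,0,0,-7.2,-14,-20.4],[0.28,0,0,0,-8.9,-17.5,-25.6]]]'
python3 -m jog '[[[0.28,0,0,0,-1.8,-3.5,-5.1],[0.28,0,0,0,-3.6,-7,-10.2],[0.28,0,0,0,-5.4,-10.5,-15.3],[0.28,0,0,0,-7.2,-14,-20.4],[0.28,0,0,0,-8.9,-17.5,-25.6]]]'
python3 - <<'E'
from h import *
print(robot.get_obs()["joints"])
go([.4711,-.0588,.06],36,52);go([.4711,-.0588,.014],36,52)
E
```

```text
time_s: 2.43
position: [0.4711, -0.0598, 0.2148]
tool_rot: [3.055, 0.315, -3.022]
ft_force: [0.5, 0.1, 0.2]
width: 0.027
grip_force: 0.0
time_s: 2.85
position: [0.4942, -0.0103, 0.2571]
tool_rot: [3.134, 0.451, -2.714]
ft_force: [-0.4, 0.7, -0.4]
width: 0.0269
grip_force: 0.0
[-0.3258  0.1356  2.0632  0.5084  0.6733 -2.684 ]
shift [12.29 -3.58 15.92] turn [ -5.7 -12.1  -9.8]
shift [14.29 -3.61 20.06] turn [ -5.7 -12.1  -9.8]
```

The last joint reached its limit, so I'll use the other half turn.

```bash
sed -i 's/y=np.array(\[-np.sin(h),np.cos(h),0\])/y=np.array([np.sin(h),-np.cos(h),0])/' h.py
python3 - <<'E'
from h import *
go([.46,-.05,.25],36,52)
E
```

```text
shift [ 4.59 -2.18 -1.46] turn [-18.    8.4 169. ]
```

```bash
python3 -m jog '[[[0.28,1.5,-0.7,-0.5,-0.7,0.3,6.8],[0.28,3,-1.4,-1,-1.4,0.6,13.6],[0.28,4.6,-2.2,-1.5,-2.1,1,20.4],[0.28,4.6,-2.2,-1.5,-2.8,1.3,27.2],[0.28,4.6,-2.2,-1.5,-3.6,1.7,33.8]]]'
for i in 1 2 3; do python3 -m jog '[[[0.28,0,0,0,-0.7,0.3,6.8],[0.28,0,0,0,-1.4,0.6,13.6],[0.28,0,0,0,-2.1,1,20.4],[0.28,0,0,0,-2.8,1.3,27.2],[0.28,0,0,0,-3.6,1.7,33.8]]]' | head -3; done
python3 - <<'E'
from h import *
print(robot.get_obs()["joints"])
go([.46,-.05,.25],36,52)
E
```

```text
time_s: 3.27
position: [0.4591, -0.0511, 0.2497]
tool_rot: [2.824, 0.318, 2.936]
ft_force: [0.7, 0.3, 1.0]
width: 0.0267
grip_force: 0.0
time_s: 3.68
position: [0.4595, -0.0506, 0.2497]
tool_rot: [2.656, 0.054, 2.398]
time_s: 4.1
position: [0.4595, -0.0506, 0.2497]
tool_rot: [2.644, -0.257, 1.891]
time_s: 4.52
position: [0.4595, -0.0507, 0.2497]
tool_rot: [2.806, -0.531, 1.32]
[-0.6029  0.1538  2.1446  0.8322  0.8648 -0.8257]
shift [0.08 0.02 0.02] turn [-3.6  1.7 33.4]
```

```bash
python3 -m jog '[[[0.28,0,0,0,-0.7,0.3,6.8],[0.28,0,0,0,-1.4,0.6,13.6],[0.28,0,0,0,-2.1,1,20.4],[0.28,0,0,0,-2.8,1.3,27.2],[0.28,0,0,0,-3.6,1.7,33.4]]]'
python3 - <<'E'
from h import *
print(robot.get_obs()["joints"])
go([.471,-.0588,.014],36,52)
E
```

```text
time_s: 4.93
position: [0.4595, -0.0507, 0.2497]
tool_rot: [-3.14, -0.664, 0.627]
ft_force: [-0.1, -0.1, 0.1]
width: 0.0264
grip_force: 0.0
[-0.6173  0.1401  2.1888  0.928   0.8177 -0.3353]
shift [-14.16   1.36  18.85] turn [-0.  -0.  -0.1]
```

```bash
python3 -m jog '[[[0.28,-1.8,0.2,2.4,0,0,0],[0.28,-3.6,0.4,4.8,0,0,0],[0.28,-5.4,0.6,7.2,0,0,0],[0.28,-7.2,0.7,9.5,0,0,0],[0.28,-7.2,0.7,9.5,0,0,0]]]'
python3 -m jog '[[[0.28,-1.8,0.2,2.4,0,0,0],[0.28,-3.6,0.4,4.8,0,0,0],[0.28,-5.4,0.6,7.2,0,0,0],[0.28,-6.9,0.7,9.3,0,0,0],[0.28,-6.9,0.7,9.3,0,0,0]]]'
python3 - <<'E'
from h import *
print(robot.get_obs()["joints"]); p=robot.get_obs()["position"]
print("along/lateral of bottle from tcp",tool(36,0)[:,1]@(np.array([.552,0,p[2]])-p), tool(36,0)[:,2]@(np.array([.552,0,p[2]])-p))
t=snap("top");s=snap("side")
o=np.zeros((600,800,3),np.uint8); a=crop(t,190,125,80,120,5);o[:600,:400]=a; b=crop(s,200,120,80,120,5); o[:,400:]=b
cv2.imwrite("pics/d.png",o)
E
```

```text
time_s: 5.35
position: [0.4641, -0.0551, 0.1265]
tool_rot: [-3.137, -0.66, 0.631]
ft_force: [0.2, -0.3, -0.1]
width: 0.0264
grip_force: 0.0
time_s: 5.77
position: [0.4719, -0.0596, 0.0122]
tool_rot: [-3.138, -0.663, 0.63]
ft_force: [-0.0, -0.1, -0.0]
width: 0.0268
grip_force: 0.0
[-0.6181  0.7161  2.3653  1.8125  0.6463 -1.4717]
along/lateral of bottle from tcp -0.0011008198527403096 0.09984656813836394
```

View pics/d.png

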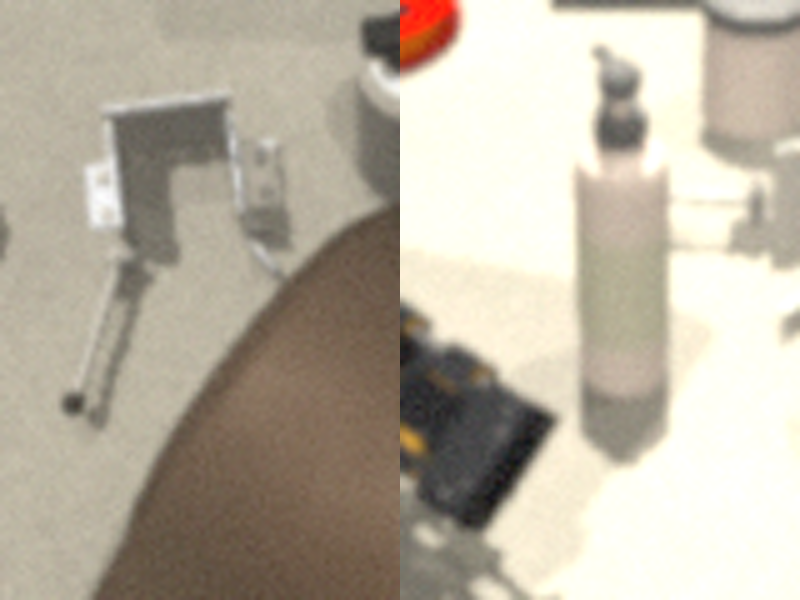

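The side view shows the bottle upright, with the fingertips at (555,415) low behind it and about 70 mm to go. I'll approach and then push gently.

```bash
python3 -m jog '[[[0.28,1,0,0.8,0,0,0],[0.28,2,0.05,1.6,0,0,0],[0.28,3,0.1,2.4,0,0,0],[0.28,4,0.1,3.1,0,0,0],[0.28,4.7,0.1,3.7,0,0,0]]]'|sed -n 2,4p
for i in 1 2 3; do python3 -m jog '[[[0.28,0.47,0,0.37,0,0,0],[0.28,0.95,0,0.74,0,0,0],[0.28,1.42,0,1.11,0,0,0],[0.28,1.89,0,1.48,0,0,0],[0.28,2.36,0,1.85,0,0,0]]]'|sed -n 2,4p; done
python3 - <<'E'
from h import *
p=robot.get_obs()["position"]; print(tobay(p+.03*tool(36,0)[:,2]))
s=snap("side"); cv2.imwrite("pics/e.png",crop(s,180,90,160,120,5))
E
```

```text
position: [0.5221, -0.0248, 0.0177]
tool_rot: [3.135, -0.666, 0.637]
ft_force: [-0.5, 0.2, 0.9]
position: [0.5449, -0.0075, 0.0146]
tool_rot: [3.139, -0.663, 0.634]
ft_force: [-3.3, -2.4, 4.5]
position: [0.5692, 0.0105, 0.0142]
tool_rot: [3.139, -0.663, 0.634]
ft_force: [-3.5, -1.4, 2.9]
position: [0.5934, 0.0283, 0.0142]
tool_rot: [3.139, -0.663, 0.634]
ft_force: [-2.7, -2.6, 3.6]
[-0.0812 -0.0108]
```

View pics/e.png

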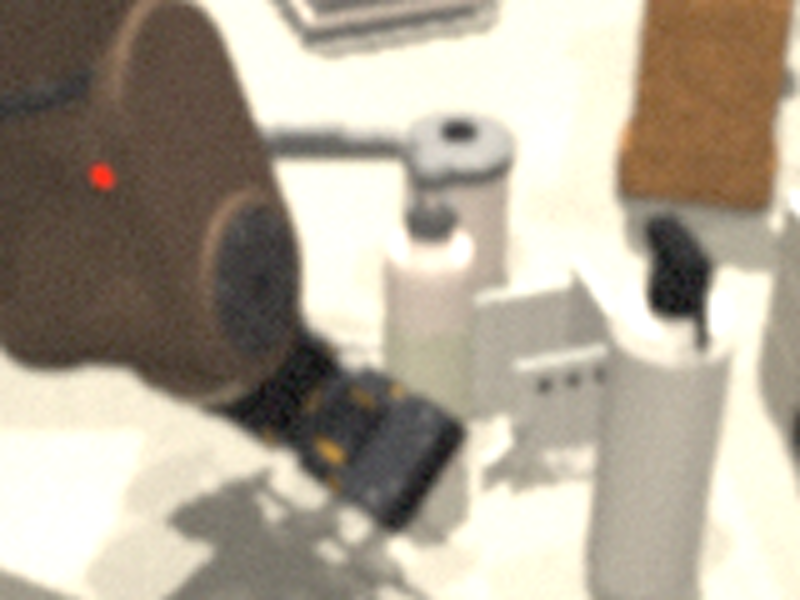

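The bottle is upright at the lip mouth, with the fingers at its foot. I'll check its position by projecting known features.

Run:
```python
from h import *
s=snap("side"); o=robot.get_obs(); p=o["position"]; T=Ro.from_euler("xyz",o["tool_rot"]).as_matrix()
C=lambda q:((q-[180,90])*5+2).round(0)
for nm,b in(("old",np.array([.552,0])),("pred",(p+.03*tool(36,0)[:,2])[:2])):
    for z in(0,.14,.2): print(nm,z,C(proj(s,np.array([*b,z]))) if nm=="pred" else (proj(s,np.array([*b,z]))))
for k in(13,25,-25): print("corner",k,C(proj(s,p+T@np.array([.01,k/1000,0]))),C(proj(s,p+T@np.array([-.01,k/1000,0]))))
# seen shoulder centre in crop -> at z=.14, .155(collar)
for c,z in(((430,243),.14),((431,215),.158)): print(onz(s,np.array([180,90])+(np.array(c)-2)/5,z))
# same features in first picture b.png: shoulder (575,180)?, collar
t=snap("top"); cv2.imwrite("pics/f.png",crop(t,190,125,110,100,6))
```

```text
old 0 [245.0363 193.1971]
old 0.14 [244.3598 154.5836]
old 0.2 [244.0362 135.7554]
pred 0 [426. 456.]
pred 0.14 [431. 266.]
pred 0.2 [434. 173.]
corner 13 [416. 457.] [397. 486.]
corner 25 [430. 467.] [411. 495.]
corner -25 [370. 428.] [352. 456.]
[0.621  0.0681 0.14  ]
[0.6213 0.0692 0.158 ]
```

View pics/f.png

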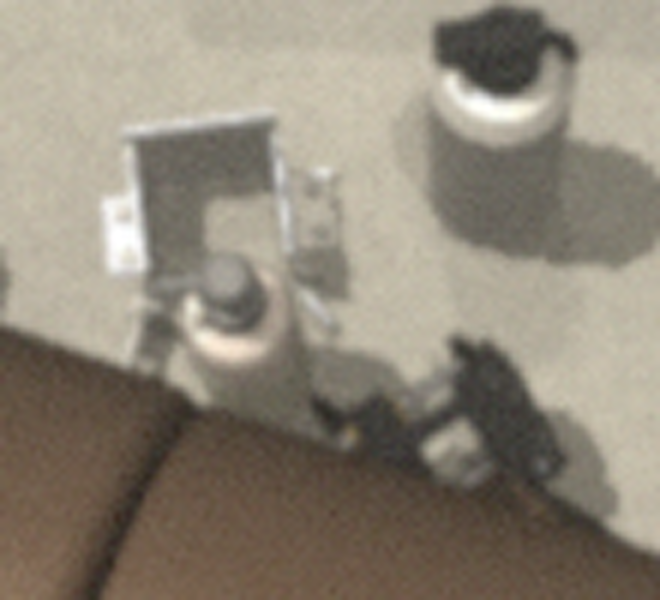

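The top view shows the bottle's head at (230,283) and its shoulder spanning 183–297, with the bottle nearly between the lips. The gripper body at (500,400) is clear of the duster.

Run:
```python
from h import *
t=snap("top"); s=snap("side"); A=lambda x,y:((x+.5)/6-.5+190,(y+.5)/6-.5+125)
h=onz(t,A(230,283),.205); k=onz(t,A(240,307),.14); print(h,tobay(h),k,tobay(k))
print("pred",robot.get_obs()["position"]+.03*tool(36,0)[:,2])
print(tri(t,A(230,283),s,(180+430/5,90+190/5)))
```

```text
[0.6162 0.0455 0.205 ] [-0.0827 -0.011 ] [0.623  0.0472 0.14  ] [-0.0758 -0.0105]
pred [0.6172 0.0457 0.0141]
(array([0.6191, 0.0472, 0.1879]), np.float64(0.0033798808554521475))
```

```bash
python3 -m jog '[[[0.28,0.35,0,0.27,0,0,0],[0.28,0.7,0,0.54,0,0,0],[0.28,1.05,0,0.82,0,0,0],[0.28,1.4,0,1.09,0,0,0],[0.28,1.73,0,1.36,0,0,0]]]'|sed -n 2,4p
python3 - <<'E'
from h import *
p=robot.get_obs()["position"]; b=p+.03*tool(36,0)[:,2]; print(tobay(b))
E
python3 -m jog '[[[0.28,-0.8,0,-0.6,0,0,0],[0.28,-1.6,0,-1.2,0,0,0],[0.28,-2.4,0,-1.85,0,0,0],[0.28,-3.1,0,-2.4,0,0,0],[0.28,-3.1,0,-2.4,0,0,0]]]'|sed -n 2,4p
python3 - <<'E'
from h import *
go([*bay(-.061-.065,0),.014],9.5,52)
E
```

```text
position: [0.6111, 0.0412, 0.0141]
tool_rot: [3.139, -0.663, 0.635]
ft_force: [-1.1, -0.5, -0.2]
[-0.0617 -0.001 ]
position: [0.5781, 0.017, 0.014]
tool_rot: [3.14, -0.663, 0.633]
ft_force: [-0.7, -0.3, 0.6]
shift [ 1.1  -2.98  0.85] turn [-16.4   0.   21.1]
```

```bash
python3 -m jog '[[[0.28,0,0,0,-3.3,0,4.2],[0.28,0.2,-0.7,0.1,-6.6,0,8.4],[0.28,0.4,-1.5,0.3,-9.8,0,12.6],[0.28,0.7,-2.2,0.6,-13.1,0,16.9],[0.28,1.1,-2.98,0.85,-16.4,0,21.1]]]'
python3 - <<'E'
from h import *
p=robot.get_obs()["position"]; print(tobay(p),p); go([*bay(-.126,0),.014],9.5,52); 
t=snap("top"); s=snap("side")
o=np.zeros((600,800,3),np.uint8); o[:600,:400]=crop(t,200,125,80,120,5); o[:,400:]=crop(s,230,100,80,120,5)
cv2.imwrite("pics/g.png",o)
E
```

```text
time_s: 9.03
position: [0.5732, 0.048, 0.014]
tool_rot: [3.141, -0.664, 0.181]
ft_force: [0.5, 0.6, 0.4]
width: 0.0267
grip_force: 0.0
[-0.1248 -0.0014] [0.5732 0.048  0.014 ]
shift [-0.09 -0.14 -0.08] turn [-0.5 -0.1  0.7]
```

View pics/g.png

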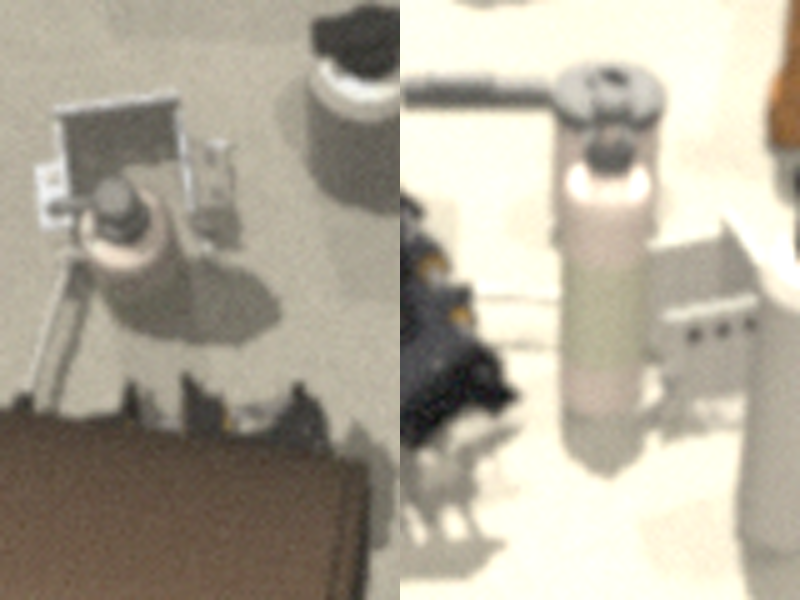

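The top view shows the bottle's head at (120,203) and its shoulder spanning 78–172, sitting in the mouth between the lips. The fingertips at (130–195, 385) are square behind it.

Run:
```python
from h import *
t=snap("top"); A=lambda x,y:((x+.5)/5-.5+200,(y+.5)/5-.5+125)
for c,z in(((120,203),.205),((124,222),.14)): print(tobay(onz(t,A(*c),z)))
print("fing",tobay(onz(t,A(162,385),.02)))
# back wall top centre recheck
print("back",tobay(onz(t,A(55,107),.09)),tobay(onz(t,A(179,96),.09)))
p=robot.get_obs()["position"]; print(tobay(p))
```

```text
[-0.0646 -0.0024]
[-0.0556  0.0009]
fing [-0.1213 -0.0017]
back [0.0306 0.0343] [ 0.0274 -0.0354]
[-0.1243  0.0003]
```

```bash
python3 -m jog '[[[0.28,0.5,0,0.4,0,0,0],[0.28,1,0,0.8,0,0,0],[0.28,1.5,0,1.2,0,0,0],[0.28,2,0,1.55,0,0,0],[0.28,2.3,0,1.8,0,0,0]]]'|sed -n 2,4p
for i in 1 2 ; do python3 -m jog '[[[0.28,0.4,0,0.31,0,0,0],[0.28,0.8,0,0.62,0,0,0],[0.28,1.2,0,0.94,0,0,0],[0.28,1.6,0,1.25,0,0,0],[0.28,2,0,1.56,0,0,0]]]'|sed -n 2,4p; done
python3 - <<'E'
from h import *
p=robot.get_obs()["position"]; print(tobay(p),p)
E
```

```text
position: [0.6033, 0.0532, 0.0143]
tool_rot: [3.14, -0.665, 0.187]
ft_force: [0.4, 0.3, 0.8]
position: [0.6272, 0.0585, 0.014]
tool_rot: [3.141, -0.664, 0.187]
ft_force: [-2.6, -0.6, 0.4]
position: [0.6523, 0.0632, 0.0141]
tool_rot: [3.141, -0.664, 0.187]
ft_force: [-2.1, -0.6, -0.6]
[-0.0442  0.0005] [0.6523 0.0632 0.0141]
```

```bash
python3 -m jog '[[[0.28,0.2,0,0.16,0,0,0],[0.28,0.4,0,0.31,0,0,0],[0.28,0.6,0,0.47,0,0,0],[0.28,0.75,0,0.59,0,0,0],[0.28,0.87,0,0.68,0,0,0]]]'|sed -n 2,4p
python3 -m jog '[[[0.28,0.08,0,0.06,0,0,0],[0.28,0.16,0,0.12,0,0,0],[0.28,0.16,0,0.12,0,0,0]]]'|sed -n 2,4p
python3 - <<'E'
from h import *
p=robot.get_obs()["position"]; print(tobay(p),p)
E
```

```text
position: [0.6628, 0.0652, 0.0141]
tool_rot: [3.141, -0.664, 0.187]
ft_force: [-2.5, -0.2, -1.5]
position: [0.6648, 0.0655, 0.0142]
tool_rot: [3.141, -0.665, 0.187]
ft_force: [-1.6, -0.4, -0.5]
[-0.0315  0.0007] [0.6648 0.0655 0.0142]
```

```bash
for i in 1 2; do python3 -m jog '[[[0.28,0.08,0,0.06,0,0,0],[0.28,0.16,0,0.12,0,0,0],[0.28,0.16,0,0.12,0,0,0]]]'|sed -n '2p;4p'; done
```

```text
position: [0.6668, 0.0659, 0.0143]
ft_force: [-1.9, 0.2, -0.3]
position: [0.6679, 0.0661, 0.014]
ft_force: [-5.6, -0.7, 1.2]
```

```bash
python3 -m jog '[[[0.28,0.06,0,0.05,0,0,0],[0.28,0.08,0,0.06,0,0,0],[0.28,0.08,0,0.06,0,0,0]]]'|sed -n '2p;4p'
python3 -m jog '[[[0.28,-0.5,0,-0.4,0,0,0],[0.28,-1.2,0,-1,0,0,0],[0.28,-2.4,0,-1.85,0,0,0],[0.28,-4.7,0,-3.7,0,0,0],[0.28,-7,0,-5.5,0,0,0]]]'
python3 - <<'E'
from h import *
t=snap("top"); 
print(proj(t,np.array([*bay(0,0),.205])),proj(t,np.array([*bay(0,0),.14])))
o=robot.get_obs();print(o["joints"])
# plan poses: left outside of keeper
ang=1.99; pin=bay(-.043,.042); tip=pin+.088*(-np.sin(ang)*ex-np.cos(ang)*ey); print("pin",pin,"tip",tip)
cv2.imwrite("pics/h.png",crop(t,190,125,110,100,7)[:600])
E
```

```text
position: [0.6682, 0.0662, 0.0138]
ft_force: [-10.8, -2.4, 4.3]
time_s: 12.27
position: [0.5813, 0.0498, 0.0151]
tool_rot: [3.14, -0.666, 0.188]
ft_force: [-0.3, 0.2, -0.3]
width: 0.0265
grip_force: 0.0
[219.5408 140.7164] [222.2073 149.0106]
[-0.1156  0.7109  2.2686  2.7564  0.5069 -1.4715]
pin [0.6467 0.1043] tip [0.5615 0.1264]
```

View pics/h.png

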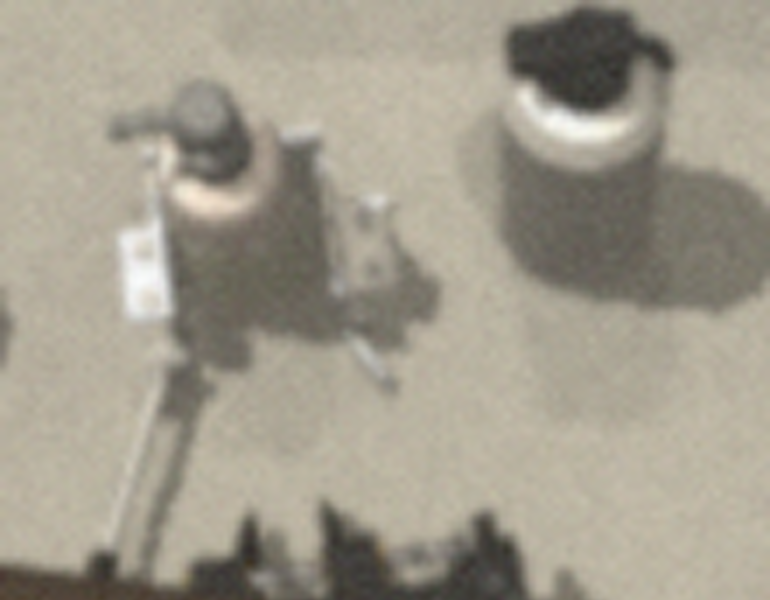

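The bottle is home: its head is at (207,113) where (206,110) was predicted, and the push reached about 11 N against the back wall. Next I'll plan the keeper sweep with closed fingers.

Run:
```python
from h import *
t=snap("top"); print("tub",onz(t,(160.5,161),.104),tobay(onz(t,(160.5,161),.104)))
pin=np.array([-.043,.042]); B=65
def C(th,gap=0,r=.062):
    u=np.array([-np.sin(th),-np.cos(th)]); n=np.array([-np.cos(th),np.sin(th)])
    return pin+r*u+(.0035+.012*abs(n[1])+.011*abs(n[0])+gap)*n+[.0028,0]
o=robot.get_obs(); print("now",tobay(o["position"]))
go([*bay(-.135,0),.12],9.5,B)
S=[*bay(*C(2.0,.02)),.12]; print("start bay",C(2.0,.02)); go(S,9.5,B,([*bay(-.135,0),.12],9.5,B))
S2=[*S[:2],.026]; go(S2,9.5,B,(S,9.5,B))
q=S2
for th in(1.9,1.6,1.3,1.0,.7,.4,.2,0.05):
    w=[*bay(*C(th)),.026]; print(th,C(th).round(4),end=" "); go(w,9.5,B,(q,9.5,B)); q=w
```

```text
tub [0.6688 0.2417 0.104 ] [0.0015 0.1738]
now [-0.1198 -0.0007]
shift [ 5.3  -0.11 -9.29] turn [ -0.6 -12.9   1. ]
start bay [-0.0804  0.1033]
shift [  4.95 -10.33   2.31] turn [0. 0. 0.]
shift [-3.97  0.    8.52] turn [0. 0. 0.]
1.9 [-0.0929  0.0795] shift [-1.14  2.38 -0.53] turn [0. 0. 0.]
1.6 [-0.1017  0.0596] shift [-0.8   1.98 -0.37] turn [0. 0. 0.]
1.3 [-0.1048  0.0428] shift [-0.28  1.69 -0.13] turn [0. 0. 0.]
1.0 [-0.1029  0.0249] shift [0.17 1.78 0.08] turn [0. 0. 0.]
0.7 [-0.0952  0.0072] shift [0.7  1.77 0.33] turn [0. 0. 0.]
0.4 [-0.0812 -0.008 ] shift [1.27 1.52 0.59] turn [0. 0. 0.]
0.2 [-0.0689 -0.0155] shift [1.12 0.75 0.52] turn [0. 0. 0.]
0.05 [-0.0584 -0.0192] shift [0.95 0.37 0.44] turn [0. 0. 0.]
```

```bash
python3 -m jog '[[[0,1,0,-1.8,0,-2.6,0],[0,2.1,0,-3.7,0,-5.2,0],[0,3.2,0,-5.6,0,-7.8,0.3],[0,4.3,0,-7.5,-0.3,-10.4,0.6],[0,5.3,-0.1,-9.3,-0.6,-12.9,1]]]'|sed -n 2,3p
python3 -m jog '[[[0,1.2,-2.6,0.6,0,0,0],[0,2.5,-5.2,1.2,0,0,0],[0,3.7,-7.8,1.8,0,0,0],[0,4.95,-10.3,2.3,0,0,0],[0,4.95,-10.3,2.3,0,0,0]]]'|sed -n 2,6p
python3 - <<'E'
from h import *
p=robot.get_obs()["position"]; print(tobay(p)); go([*bay(-.0804,.1033),.026],9.5,65)
t=snap("top"); print(onz(t,(0,0),0)*0)
g=cv2.cvtColor(t["frame"],cv2.COLOR_BGR2GRAY)
for z in(.032,): 
    u=proj(t,np.array([.5619,.1263,z])).round().astype(int); print(u,g[u[1]-4:u[1]+5,u[0]-4:u[0]+5])
E
```

```text
position: [0.5718, 0.0625, 0.0741]
tool_rot: [-3.087, -0.535, 0.178]
position: [0.6041, 0.1762, 0.0836]
tool_rot: [-3.086, -0.535, 0.18]
ft_force: [-0.1, -0.5, -0.3]
width: 0.0006
grip_force: 0.0
[-0.0731  0.1199]
shift [-3.58  1.9   4.47] turn [-3.6 -5.6  0.9]
[ 0.  0. -0.]
[204 205] [[60 65 84 84 76 65 57 41 37]
 [61 69 80 73 66 56 42 40 42]
 [49 49 55 55 47 43 39 39 38]
 [32 36 41 38 35 38 35 34 37]
 [32 31 27 29 30 32 29 37 32]
 [51 50 41 32 24 33 35 45 43]
 [80 75 62 44 36 48 52 56 56]
 [96 93 73 61 60 61 67 64 62]
 [96 91 71 68 67 70 65 62 62]]
```

```bash
python3 -m jog '[[[0,-0.9,0.3,1.1,-0.9,-1.4,0.2],[0,-1.8,0.6,2.2,-1.8,-2.8,0.4],[0,-2.7,0.9,3.4,-2.7,-4.2,0.6],[0,-3.6,1.2,4.5,-3.6,-5.6,0.9],[0,-3.6,1.2,4.5,-3.6,-5.6,0.9]]]'|sed -n 2,4p
python3 - <<'E'
from h import *
p=robot.get_obs()["position"]; print(tobay(p)); go([*bay(-.0929,.0795),.026],9.5,65); go([*bay(-.1017,.0596),.026],9.5,65)
E
```

```text
position: [0.6003, 0.168, 0.0505]
tool_rot: [-3.107, -0.455, 0.17]
ft_force: [-0.7, 0.6, -0.3]
[-0.0782  0.1124]
shift [-2.41  3.34  1.43] turn [-2.1 -1.   0.2]
shift [-3.2   5.31  0.97] turn [-2.1 -1.   0.2]
```

```bash
python3 -m jog '[[[0,-0.6,0,1.2,-1,-0.5,0],[0,-1.1,0.1,2.3,-2.1,-1,0.2],[0,-1.1,0.1,2.3,-2.1,-1,0.2],[0,-1.1,0.1,2.3,-2.1,-1,0.2],[0,-1.1,0.1,2.3,-2.1,-1,0.2]]]'|sed -n 2,4p
python3 - <<'E'
from h import *
o=robot.get_obs();p=o["position"]; print(tobay(p),o["joints"]); go([*bay(-.0929,.0795),.026],9.5,65); go([*bay(-.1017,.0596),.026],9.5,65)
E
```

```text
position: [0.6051, 0.1692, 0.031]
tool_rot: [3.14, -0.424, 0.167]
ft_force: [0.3, -0.5, -0.1]
[-0.0733  0.1129] [ 0.1689  0.6558  1.9959 -0.0434  0.0664  1.6159]
shift [-2.    3.34 -0.35] turn [0.1 0.7 0.1]
shift [-2.8   5.33 -0.7 ] turn [0.1 0.7 0.1]
```

Joint 5 is near its lower limit at this tilt, so I'll use a steeper tool (80°) for the sweep.

```bash
python3 - <<'E'
from h import *
go([*bay(-.0804,.1033),.026],9.5,80)
E
python3 -m jog '[[[0,0,0,0,0,-4,0],[0,0,0,0,0,-8,0],[0,0,0,0,0,-12,0],[0,0,0,0,0,-15,0],[0,0,0,0,0,-15,0]]]'|sed -n 2,4p
python3 - <<'E'
from h import *
o=robot.get_obs();p=o["position"]; print(tobay(p),o["joints"]); go([*bay(-.0929,.0795),.026],9.5,80)
E
```

```text
shift [-0.86  0.96  0.16] turn [  0.1 -14.3   0. ]
position: [0.6066, 0.1696, 0.032]
tool_rot: [3.141, -0.163, 0.166]
ft_force: [0.7, 0.5, 0.4]
[-0.0718  0.113 ] [ 0.1681  0.6781  1.8139 -0.001   0.487   1.5733]
shift [-2.19  3.35  0.25] turn [0.  0.7 0. ]
```

```bash
python3 -m jog '[[[0,-0.6,0.5,0.2,0,0,0],[0,-1.2,1,0.25,0,0,0],[0,-1.8,1.8,0.25,0,0,0],[0,-2.2,2.6,0.25,0,0,0],[0,-2.2,3.35,0.25,0,0,0]]]'|sed -n '2p;4p'
python3 -m jog '[[[0,-0.43,1,-0.08,0,0,0],[0,-0.87,1.99,-0.15,0,0,0],[0,-1.02,2.8,-0.18,0,0,0],[0,-1.17,3.67,-0.2,0,0,0],[0,-1.17,3.67,-0.2,0,0,0]]]'|sed -n '2p;4p'
python3 - <<'E'
from h import *
o=robot.get_obs();p=o["position"]; print(tobay(p),p,o["joints"][3:]); go([*bay(-.1029,.0249),.026],9.5,80);go([*bay(-.0952,.0072),.026],9.5,80)
E
```

```text
position: [0.5885, 0.1319, 0.0252]
ft_force: [0.0, 0.7, -0.2]
position: [0.5845, 0.0934, 0.0257]
ft_force: [0.2, -0.0, 0.7]
[-0.1062  0.0415] [0.5845 0.0934 0.0257] [0.0484 0.4114 1.4007]
shift [0.33 1.66 0.02] turn [ 0.1  0.6 -0. ]
shift [1.09 3.42 0.15] turn [ 0.1  0.6 -0. ]
```

```bash
python3 -m jog '[[[0,0.15,0.8,0,0,0,0],[0,0.33,1.66,0.02,0,0,0],[0,0.7,2.5,0.1,0,0,0],[0,1.09,3.42,0.15,0,0,0],[0,1.75,4.2,0.27,0,0,0]]]'|sed -n '2p;4p'
python3 -m jog '[[[0,0.7,0.75,0.12,0,0,0],[0,1.3,1.1,0.23,0,0,0],[0,1.9,1.5,0.34,0,0,0],[0,1.9,1.5,0.34,0,0,0],[0,1.9,1.5,0.34,0,0,0]]]'|sed -n '2p;4p'
python3 - <<'E'
from h import *
o=robot.get_obs();p=o["position"]; print(tobay(p),p,o["joints"][3:]); go([*bay(-.0584,-.0192),.026],9.5,80)
E
```

```text
position: [0.6091, 0.0555, 0.0258]
ft_force: [0.0, 1.7, -0.1]
position: [0.6304, 0.0449, 0.0254]
ft_force: [0.3, 0.5, 0.4]
[-0.0688 -0.014 ] [0.6304 0.0449 0.0254] [0.0722 0.4804 1.2951]
shift [1.04 0.52 0.12] turn [0.1 0.6 0. ]
```

```bash
python3 -m jog '[[[0,0.25,0.1,0.04,0,0,0],[0,0.5,0.2,0.08,0,0,0],[0,0.75,0.35,0.12,0,0,0],[0,1,0.5,0.17,0,0,0],[0,1,0.5,0.17,0,0,0]]]'|sed -n '2p;4p'
for i in 1 2; do python3 -m jog '[[[0,0.1,0,0.02,0,0,0],[0,0.2,0,0.03,0,0,0],[0,0.2,0,0.03,0,0,0]]]'|sed -n '2p;4p';done
python3 - <<'E'
from h import *
print(tobay(robot.get_obs()["position"]))
E
```

```text
position: [0.6416, 0.0415, 0.0256]
ft_force: [-0.9, 0.0, 0.5]
position: [0.6427, 0.0419, 0.0255]
ft_force: [-1.7, -0.9, 0.9]
position: [0.6431, 0.042, 0.0253]
ft_force: [-10.1, -4.9, 6.2]
[-0.0567 -0.0189]
```

A firm stop at the shut position, so I'll back off, retreat and check numerically.

```bash
python3 -m jog '[[[0,-0.5,0,-0.1,0,0,0],[0,-1.5,0,-0.3,0,0,0],[0,-3,0,-0.6,0,0,0],[0,-5,0,-1.5,0,0,0],[0,-6,0,-4,0,0,0]]]'|sed -n '2p;4p'
python3 -m jog '[[[0,-1,0,-3,0,0,0],[0,-2,0,-6,0,0,0],[0,-3,0,-9,0,0,0],[0,-3,0,-12,0,0,0],[0,-3,0,-14,0,0,0]]]'|sed -n '2p;4p'
python3 -m jog '[[[0,-1,4,0,0,0,0],[0,-1,8,0,0,0,0],[0,-1,12,0,0,0,0],[0,-1,16,0,0,0,0],[0,-1,18,0,0,0,0]]]'|sed -n '2p;4p'
python3 - <<'E'
from h import *
t=snap("top"); f=t["frame"].max(axis=2).astype(int)
for n,p in(("ball",(-.043,-.046)),("bar",(-.043,0)),):
    u=proj(t,np.array([*bay(*p),.032])); print(n,u.round(1)); u=u.round().astype(int); print(f[u[1]-6:u[1]+7,u[0]-8:u[0]+9])
print("old ball",proj(t,np.array([.5619,.1263,.032])))
print("head pred",proj(t,np.array([*bay(0,0),.205])))
E
```

```text
position: [0.5774, 0.0315, 0.053]
ft_force: [-0.2, -0.4, -0.1]
position: [0.5283, 0.0229, 0.1914]
ft_force: [0.6, -0.3, 0.8]
position: [0.5493, -0.16, 0.1876]
ft_force: [0.4, 0.2, 0.5]
ball [243.4 172.7]
[[ 75  76  85  93  89  89  87  84  84  84  84  84  81  83  81  82  83]
 [ 74  71  70  75  80  85  84  83  85  82  82  83  82  82  81  82  86]
 [ 72  74  73  70  80  88  88  84  82  87  84  83  84  82  80  86  89]
 [ 75  73  75  76  71  84  88  82  75  74  78  84  84  89  92  86  96]
 [ 77  77  78  82  85  86  76  67  61  60  65  82  89 104 111 111 113]
 [ 88  92 100 108 111 104  83  56  51  52  60  76  92 114 122 124 123]
 [112 121 126 126 125 114  87  61  47  50  60  74  90 114 123 129 126]
 [113 121 117 118 114  97  81  64  53  55  61  79  87  98 114 125 125]
 [107 105 107 106 103  92  82  84  81  74  77  80  80  91 102 118 124]
 [108 103  93  94  96  88  84  96 105  93  82  86  84  81  95 116 122]
 [ 92  91  82  83  90  89  85  96 112 108  94  84  85  92 101 117 125]
 [ 89  87  83  90 101 103 103 104 108 112  98  83  95 104 113 118 123]
 [106 104 106 106 113 116 115 112 109 103  8
[... 328 characters left out ...]
]
 [ 78  77  75  80  85  99 110 107 100 105 106 109 109 109 111 112 121]
 [ 88  92  95  96 103 115 118 118 120 123 124 121 122 116 115 113 121]
 [111 118 116 123 122 118 114 115 117 122 119 119 110 105 104 107 105]
 [116 114 115 105 105 101 100 104 108 106 105  98 101 103 103 108 103]
 [100  99  85  81  79  84  97 105 105 106  93  88  91  95  92  92  91]
 [108  95  83  74  70  77  89  90  94  88  83  79  85  85  88  89  87]
 [ 98  92  83  80  80  82  84  90  91  84  84  87  98 106 105 106 104]
 [ 85  87  90  92  98 102 101 107 105 107 104 107 109 115 116 118 115]
 [ 92 103 108 109 112 114 115 117 117 116 113 117 117 117 119 119 120]]
old ball [204.3008 205.1536]
head pred [219.5408 140.7164]
```

The dark ball is at (243.7,172) where the shut position predicts (243.4,172.7), so the keeper is shut. I'll check the bottle and bystanders for movement, then hand in.

Run:
```python
from h import *
t=snap("top"); now=cv2.GaussianBlur(t["frame"],(3,3),0)
old=cv2.GaussianBlur(cv2.imread("pics/top0.png"),(3,3),0)
d=cv2.absdiff(now,old).max(axis=2)>35
for n,(x,y,w,h) in dict(reel=(75,230,62,60),tub=(145,145,32,38),pen=(102,158,25,54),duster=(258,122,30,45),cass=(370,180,40,50),cleav=(365,235,40,40),driver=(410,210,35,80)).items(): print(n,d[y:y+h,x:x+w].sum())
a=crop(t,190,125,110,100,7)[:600]; b=cv2.imread("pics/h.png")
r=cv2.matchTemplate(a,b[80:220,105:285],cv2.TM_CCOEFF_NORMED); print(cv2.minMaxLoc(r)[1::2],"was (105,80)")
print(robot.get_obs()["time_s"],robot.get_obs()["ft_force"])
```

```text
reel 625
tub 0
pen 0
duster 0
cass 78
cleav 2
driver 0
(0.9952503442764282, (105, 80)) was (105,80)
18.4333 [-0.6434  0.3889 -0.3417]
```

Run:
```python
from h import *
for im in(cv2.imread("pics/top0.png"),snap("top")["frame"]):
    f=im.astype(int); m=(f[...,2]>2*f[...,1])&(f[...,2]>70); m[:,:70]=0; m[:,140:]=0
    y,x=np.nonzero(m[225:295]); print(x.mean(),y.mean(),len(x))
print(robot.finish_job())
```

```text
104.85449071751128 33.63622679377822 1993
104.57134570765662 30.245359628770302 1724
the job is handed in; nothing more can be done
None
```

The bottle stands upright at the bay's back wall and the keeper bar is shut across the front; the job was handed in at about 18.5 s. The camera check showed no movement of the tub, pen, duster, cleaver or driver. The reel's and cassette's image patches changed, and the reel's red centroid shifted about 3 px; I put this down to arm shadow or occlusion, as the arm never went near either, but handed in without confirming it.

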